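Check the surface probe against the needle probe on the dry-block calibrator

TASK

Compare the kitchen's two cordless temperature probes on the calibrator: first stand the needle probe in the middle one of the three bores of the calibrator's metal block, fully home with its collar down on the block, and let go of it. Then take the surface probe from the stand and hold it upright on the block with its flat foot wholly inside the engraved ring, pressed gently so that the sprung foot is about half-way in, and finish while still holding it there, steady, with the needle probe still standing in its bore. Drop neither probe, never press the foot hard, and leave the other things on the bench as they are.

Things in the scene. Friction and masses are not known exactly. Their poses are not given: they have to be found in the camera images.
- needle_mid (a point): grasp point half-way up the handle of the needle probe (loose, about 0.1 kg, upright in one of the stand's three places): black round handle 20 mm in diameter with a domed top. The point is on the axis, 44 mm above the underside of the collar; the handle runs from 6 to 76 mm above that underside. z points up along the handle
- needle: the needle probe: handle, black collar 30 mm across and 6 mm thick, thin pointed steel stem 5 mm in diameter below. Origin: centre of the collar's underside, z up along the handle
- needle_collar (a point): centre of the underside of the needle probe's collar: the face that comes to rest on the block
- needle_tip (a point): point of the needle probe's stem, 60 mm below the collar's underside; the last 10 mm taper to a point
- surf_mid (a point): grasp point half-way up the handle of the surface probe (loose, about 0.15 kg, upright in another of the stand's places): black round handle 26 mm in diameter, thicker than the other, with a flat top and round dark display. The point is on the axis, 44 mm above the underside of the collar; the handle runs from 6 to 76 mm above that underside. z points up along the handle
- surf: the surface probe: handle, black collar 30 mm across and 6 mm thick, 8 mm steel stem below it that ends in a broad flat sprung foot. Origin: centre of the collar's underside, z up along the handle
- foot_face (a point): centre of the flat sensing face of the surface probe's foot, a steel disc 14 mm in diameter; it lies 75 mm below the collar's underside when the spring is out
- foot (a joint): how far the surface probe's foot is pushed in, m: 0 = spring fully out, 0.010 = fully in, on its stop. The spring pushes back with 1 N when the foot begins to move in, 3 N half-way (0.005) and 5 N at the stop
- calib: dry-block calibrator, a grey case 175 x 140 mm and 100 mm high that does not move on the bench. A square aluminium block, 100 x 100 mm, is let into its top and stands 4 mm proud of the case, its flat top 104 mm above the bench. The origin is the centre of the underside; the control panel lies towards -x of its own frame, the row of bores runs along its y
- bore (a point): centre of the mouth of the middle bore, in the block's top face: 7 mm in diameter with a 1.5 mm chamfer, 70 mm deep. The bores on either side of it, 30 mm away along the calibrator's y, are 4 mm and 11 mm in diameter and are not the ones to use
- spot (a point): centre of the engraved ring on the block's top face (flush, 28 mm inside diameter), 56 mm from the middle bore towards the control panel
- stand: open dark steel probe stand, fixed to the bench: base, four posts and a top plate 56 x 236 mm with its upper face 100 mm above the bench. Three 19 mm holes in a row along its own y, 80 mm apart, the middle one over the origin (centre of the underside). The two probes and a tube brush hang upright in the holes, collars resting on the top plate, in any order
- tube_brush: bystander: slim white tube brush with a wire loop on top, 70 mm above the plate, hanging in the remaining place of the stand; origin at its collar's underside
- strip_vial: bystander: white vial 28 mm in diameter, 56 mm high, standing between calibrator and stand; origin at its underside
- mug: bystander: white mug 80 mm in diameter, 92 mm high; origin at its underside
- steel_bowl: bystander: small steel sauce bowl 70 mm across, 40 mm high; origin at its underside
- scrub_brush: bystander: brush lying on the bench near the robot; origin at its underside
- wipes_tub: bystander: white tub 84 mm in diameter, 125 mm high, beyond the calibrator and stand; origin at its underside
- squeeze_bottle: bystander: squeeze bottle 64 mm in diameter, 190 mm high with its pointed nozzle, to the robot's far right; origin at its underside
Things that resemble listed ones, but are neither listed nor needed, are in the scene too. Leave any red look-alike of the needle alone.

How it is judged:
By the outcome, as a careful person would: the job done as asked, in the order asked, and still so for the second after the job is handed in, while the arm keeps its last pose, push and grip.
It also fails if it takes over 72 s, if anything falls off the work surface, if the arm or the gripper's body presses on something with over 40 N, if the wrist force passes 120 N, or if a joint passes its speed limit or range.

ROBOT

A 7-joint arm with a two-finger parallel gripper is mounted at the origin on the work surface. World frame = base frame: x ahead of the robot, y to its left, z up, the work surface at z = 0. Lengths are in mm, angles in rad, forces in N, time in s.
With the tool pointing down it reaches from about 400 to 875 mm from the base axis. Payload 4.4 kg.
Tool frame: the origin (TCP) lies on the centre line of the jaws, within the pads' length; the fingertips stand 25 mm ahead of it and the grasp point (between the pads) lies 6 mm ahead of it (ctrl.finger_overhang is the distance from the TCP to the fingertips, in mm); z points along the fingers, y is the line along which they close (so a half turn about z gives the same grasp; the last joint's range is limited). The gripper opens to 85 mm and grips with 20 to 120 N. Pads are 22 mm wide; open, the fingers measure 114 mm over their backs; the gripper's body (76 mm by 85 mm) begins 54 mm behind the grasp point. The pads swing forward as they close: fully open they stand 13 mm farther back than shut.
Start: joints at [-1.217, 0.628, 0.038, 1.517, -0.027, 0.996, -0.02], TCP at [264.905, 593.585, 256.313] pointing down, gripper open.
Joint ranges: [-3.06, 3.06], [-0.37, 2.12], [-1.25, 1.32], [0.18, 2.47], [-1.1, 4.24], [0.23, 1.98], [-2.94, 2.94]. Speed limits (rad/s): [2.57, 2.57, 3.14, 3.14, 3.14, 3.14, 3.14].

INTERFACE

Orientations are given as [roll, pitch, yaw] about the fixed x, y, z axes, in that order (R = Rz(yaw) Ry(pitch) Rx(roll)).
In Python, from cell import ctrl gives the robot as it stands. The module is installed in compiled form; this text tells all that it offers.
- The arm moves only by the tool play_rows, never from a script. Its argument "targets" is a list of rows, each a list of 5 numbers: the closure, from 0 (fully open) to 1 (shut), then the shift along the tool's x, y, z in cm, then the turn about the tool's z in degrees. In form: [[gripper, dx, dy, dz, spin], ...]. A call has 1 to 10 rows; each row is the pose to reach, as a shift and turn from the pose commanded when the call began, along the tool's axes at that moment; what a row does not reach only later rows make up. A row lasts 1/10 s, in which the tool goes at most 50 mm and 8.59 degrees, less where a joint would pass 70% of its speed; a pose out of reach is approached as far as the arm can. A call with a gripper value outside its range is refused whole. The fingers move at their own pace and stop on an object; the grip force is fixed at half the most. Time passes only in rows, so rows that repeat a pose let the fingers close. It gives the time, the measured TCP pose, the force, the opening and the grip force at its end, in the units of the state.
- ctrl.read_state(): the state, without advancing time (a new reading comes with each control period).
- ctrl.get_image(name): name is "side" or "top"; returns (picture, depth): 480x640x3 uint8, red, green, blue; 480x640 float32, mm along the optical axis (not along the pixel's ray), 0 where there is no reading.
- ctrl.calibration(name): a dict with "vfov" (degrees; the focal length in pixels is half the picture's height over the tangent of half this angle, whatever the lens; pixels are square), "cx", "cy" (the principal point, pixels), "extrinsics" (4x4, takes a point from camera to world coordinates). Camera axes: x right, y down, z forward; pixel columns grow to the right and rows downward; lengths in mm; the calibration is good to about 2 mm. A picture is of the moment at which its call begins. calibration takes no time and is no camera call.
- ctrl.finish_job(): hands the job in; it is judged then, once.
Trained networks look in the newest picture that a camera, given by its name, has taken for a name from the list of things; names that differ only in an ending like _2 or _b are one class to them, and where a whole thing is asked for, a point or a joint stands for the part that bears it (a point fixed in the world has none). Each returns a list of dicts, best first, with "confidence" (0 to 1); they miss things now and then, are a little off and sometimes report something else, mostly with a low value. They report only what shows in the picture. A call takes as long as a camera call. They do not tell look-alikes from the thing itself.
- ctrl.search_frame(camera, name): "bbox" ([left, top, right, bottom] in pixels, round what is visible of it).
- ctrl.trace(camera, name): "pixels" (480x640 bool, what is visible of it) and "bbox" ([left, top, right, bottom] in pixels, round what is visible of it).
The state is a dict: "clock": time; "qpos": joint angles; "qd": joint speeds; "tau": joint torques, N m; "eef_pos": TCP position; "tool_rot": TCP orientation; "force": force on the tool from outside, world axes, zero at the start; "torque": the same for the moment, N m; "width": finger opening in mm; "gripper_force": force on a finger pad.
Only numpy, scipy, OpenCV 4.12 (cv2) and the standard library are available. Lean on these libraries where they do the work, as an engineer would, in place of code of your own. Each camera call takes 0.05 s, during which the arm holds its last target. There are 200 camera calls.

## Working session

There is one attempt and no reset: what is moved stays moved. The work goes in short steps, Python scripts to look and compute and a tool call to move; the robot and the scene stay as the last step left them, time stands still between calls to the robot, and variables do not carry over. Pictures are saved under pics/ and viewed, at most 14 in all, crops included, and the job is handed in when it is done.

Besides the shell and the picture viewer there is one more tool, called after "Call:" as a command line: name --pt "numbers of a row" for each row, then --argument value for the rest. play_rows: Moves the arm, as the interface text tells. Its arguments: {"type":"object","properties":{"targets":{"type":"array"}},"required":["targets"]}

```bash
mkdir -p pics; cat > h.py <<'E'
import numpy as np, cv2
from cell import ctrl
def cam(n):
    c=ctrl.calibration(n); f=240/np.tan(np.radians(c["vfov"])/2); return f,c["cx"],c["cy"],np.array(c["extrinsics"])
def world(n,depth):
    f,cx,cy,E=cam(n); v,u=np.mgrid[:480,:640]; P=np.stack([(u-cx)/f*depth,(v-cy)/f*depth,depth],-1)
    return P@E[:3,:3].T+E[:3,3]
def ray_z(n,u,v,z):
    f,cx,cy,E=cam(n); d=E[:3,:3]@np.array([(u-cx)/f,(v-cy)/f,1]); o=E[:3,3]; return o+d*(z-o[2])/d[2]
def proj(n,p):
    f,cx,cy,E=cam(n); q=E[:3,:3].T@(np.asarray(p)-E[:3,3]); return cx+f*q[0]/q[2],cy+f*q[1]/q[2]
E
python3 - <<'E'
from h import *
for n in("top","side"):
    p,d=ctrl.get_image(n); cv2.imwrite(f"pics/{n}0.png",p[...,::-1]); np.save(f"{n}0.npy",d)
    print(n,cam(n))
    W=world(n,d)
    for k in("needle","surf","calib","stand","tube_brush","strip_vial","mug","wipes_tub","squeeze_bottle","needle_mid"):
        for r in ctrl.search_frame(n,k)[:3]:print(k,round(r["confidence"],2),np.round(r["bbox"]))
s=ctrl.read_state();print(s)
E
```

```text
top (np.float64(492.1920843332826), 321.64132309484086, 238.433948427149, array([[-1.00491361e-01, -9.67993753e-01,  2.29977348e-01,
         3.10015238e+02],
       [-9.94937892e-01,  9.77057066e-02, -2.34986162e-02,
        -2.98632629e+01],
       [ 2.76414469e-04, -2.31174586e-01, -9.72912244e-01,
         1.16420797e+03],
       [ 0.00000000e+00,  0.00000000e+00,  0.00000000e+00,
         1.00000000e+00]]))
needle 0.77 [336. 203. 343. 224.]
needle 0.62 [287. 198. 302. 212.]
surf 0.67 [369. 208. 386. 226.]
calib 0.95 [147. 209. 228. 294.]
stand 0.87 [323. 202. 430. 262.]
stand 0.63 [148. 205. 232. 296.]
tube_brush 0.64 [406. 217. 419. 234.]
strip_vial 0.75 [383. 310. 472. 338.]
strip_vial 0.5 [287. 237. 300. 252.]
mug 0.78 [127. 330. 176. 382.]
mug 0.55 [286. 238. 300. 252.]
wipes_tub 0.88 [295. 135. 331. 179.]
squeeze_bottle 0.94 [478. 199. 523. 239.]
squeeze_bottle 0.23 [336. 204. 348. 224.]
needle_mid 0.71 [368. 207. 384. 227.]
needle_mid 0.58 [292. 195. 298. 214.]
needle_mid 0.54 [334. 204. 347. 221.]
side (np.float64(464.47299824788627), 318.21944163465054, 236.8123602839122
[... 922 characters left out ...]
: 1.1, 'qpos': array([-1.21681753,  0.62842073,  0.03851541,  1.51732862, -0.02696077,
        0.99629528, -0.0199921 ]), 'qd': array([-5.55737478e-04, -2.59693656e-04, -1.30430748e-03,  5.27972980e-05,
       -9.22419371e-04, -4.05506964e-04, -1.13099543e-03]), 'tau': array([ 6.85545751e-05, -5.63293862e+01,  1.22551996e+00, -1.93789583e+01,
        1.08416032e-02,  1.59575218e-03,  2.53567492e-05]), 'eef_pos': array([264.92633767, 593.61707352, 256.3231582 ]), 'tool_rot': array([3.14152586e+00, 4.22951976e-06, 2.72180721e+00]), 'force': array([-0.67545148, -0.46366953, -0.03519306]), 'torque': array([ 0.01076315, -0.02410379, -0.0006507 ]), 'gripper_force': 0.0, 'width': 85.42846555348646}
```

View pics/top0.png

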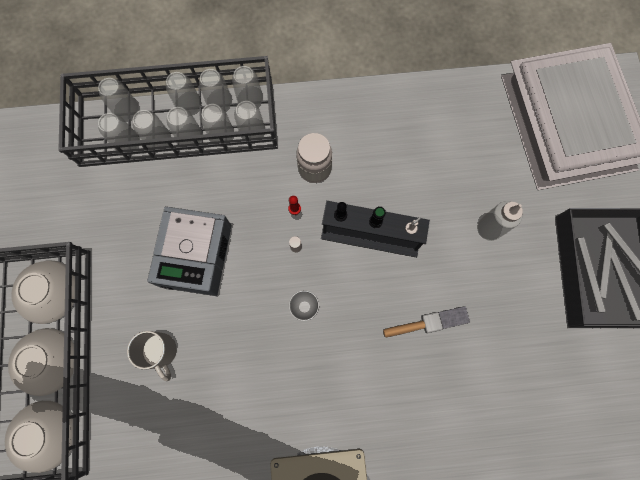

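View pics/side0.png

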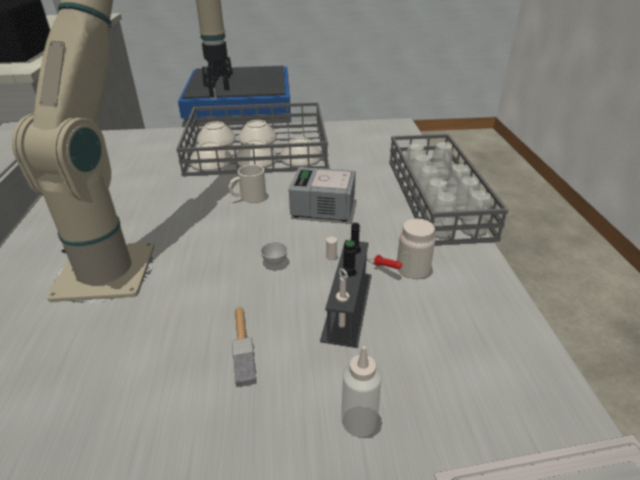

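Top view: the calibrator is at (190,250) with bores at about (178,219), (191,222), (203,224) and the ring at (186,246). In the stand, the needle is at (341,212), surf at (378,216) and the brush at (412,227). The red look-alike is at (294,205). Next I'll zoom in and fit.

```bash
python3 - <<'E'
from h import *
p=cv2.imread("pics/top0.png")
a=cv2.resize(p[195:305,140:240],None,fx=4,fy=4,interpolation=cv2.INTER_CUBIC)
b=cv2.resize(p[190:270,320:440],None,fx=3.5,fy=3.5,interpolation=cv2.INTER_CUBIC)
c=np.zeros((440,830-30,3),np.uint8); c[:440,:380]=a[:, :380]; c[:280,380:800]=b
cv2.imwrite("pics/z.png",c)
for n in("top","side"):
  d=np.load(n+"0.npy");W=world(n,d);z=W[...,2]
  X,Y=W[...,0],W[...,1]
  print(n)
  for nm,(x0,x1,y0,y1,zl,zh) in dict(block=(350,700,150,450,101.8,110) if n=="top" else (350,700,150,450,102,110),case=(300,700,150,450,80,115),plate=(350,700,-350,50,85,112)).items():
    m=(X>x0)&(X<x1)&(Y>y0)&(Y<y1)&(z>zl)&(z<zh)
    q=W[m];
    if len(q)<20: print(nm,len(q));continue
    r=cv2.minAreaRect(q[:,:2].astype(np.float32)); print(nm,len(q),np.median(q[:,2]),np.percentile(q[:,2],[5,95]),r)
  for nm,(u0,v0,u1,v1) in (dict(nee=(334,200,348,224),srf=(368,205,387,228),br=(404,216,420,236),red=(286,194,303,216)) if n=="top" else dict(nee=(349,221,361,245),srf=(343,238,355,274))).items():
    q=W[v0:v1,u0:u1].reshape(-1,3); 
    q=q[q[:,2]>(112 if nm!="red" else 10)]
    if len(q): print(nm,len(q),q.min(0).round(),q.max(0).round(),np.median(q,0).round(1))
  print(z[210:224,341].round(),z[130:140,310].round()) if n=="top" else None
E
```

```text
top
block 2880 104.27577600289499 [102.03349923 107.77653803] ((570.5216674804688, 244.4340362548828), (139.26951599121094, 172.33181762695312), 75.03003692626953)
case 5425 102.10230819548451 [ 89.88575131 107.16011817] ((483.5686340332031, 270.16717529296875), (146.0782012939453, 360.03753662109375), 73.72614288330078)
plate 2267 100.55788913961214 [ 97.02147477 105.4355365 ] ((599.8173828125, -140.74017333984375), (316.145263671875, 57.95073699951172), 73.0641860961914)
nee 138 [ 310. -113.  113.] [ 620.  -30. 1164.] [ 605.3 -100.9  167. ]
srf 212 [ 310. -192.  114.] [ 600.  -30. 1164.] [ 582.6 -176.1  174. ]
br 64 [ 310. -262.  113.] [ 571.  -30. 1164.] [ 562.1 -252.9  151.2]
red 187 [310. -30.  11.] [ 658.   14. 1164.] [642.7  -1.  101. ]
[ 168.  164.  157.  146.  140.  133. 1164.  119.  105.  108.  111.  100.
  101.  102.] [  1.   5.   5.   2. 124. 126. 126. 124. 122. 127.]
side
block 822 104.31262485385446 [102.28961818 106.85998145] ((570.477294921875, 239.86917114257812), (144.2220001220703, 169.91976928710938), 77.74278259277344)
case 2045 101.0330036480143 [ 82.55993006 106.16539779] ((484.304443359375, 269.0050964355469), (150.79638671875, 360.6689147949219), 73.36702728271484)
plate 1415 100.5405828044461 [ 97.70760475 105.59972654] ((588.97216796875, -179.15890502929688), (238.78562927246094, 56.56496810913086), 73.1609878540039)
nee 210 [ 587. -186.  118.] [623. -98. 181.] [ 610.4 -110.2  159.4]
srf 367 [ 469. -943.  112.] [ 609. -105.  734.] [ 586.7 -189.2  152.1]
```

View pics/z.png

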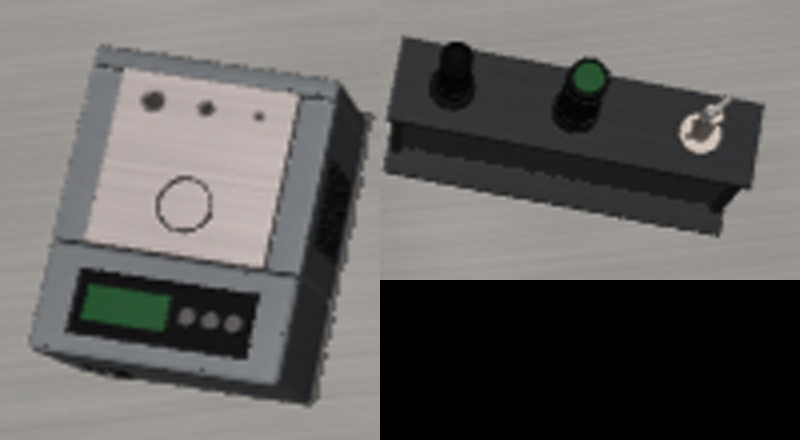

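```bash
python3 - <<'E'
from h import *
A=lambda x,y:(140+(x+.5)/4-.5,195+(y+.5)/4-.5)
B=lambda x,y:(320+(x-380+.5)/3.5-.5,190+(y+.5)/3.5-.5)
r=lambda uv,z:ray_z("top",*uv,z).round(1)
for nm,p in dict(big=(153,101),mid=(207,108),small=(259,117),ring=(185,204),c1=(123,70),c2=(299,96),c3=(266,269),c4=(89,239)).items(): print(nm,r(A(*p),104))
for nm,p,z in [("TL",(402,37),100),("TR",(765,103),100),("BR",(748,188),100),("BL",(387,122),100),("ncol",(452,92),104),("ntop",(457,49),174),("stop",(590,76),176),("scol",(577,115),104)]: print(nm,r(B(*p),z))
# side view refinements
g=cv2.imread("pics/side0.png")
a=cv2.resize(g[155:235,280:370],None,fx=4.4,fy=4.4,interpolation=cv2.INTER_CUBIC)
b=cv2.resize(g[215:350,312:392],None,fx=4.4,fy=4.4,interpolation=cv2.INTER_CUBIC)
c=np.zeros((594,760,3),np.uint8); c[:a.shape[0],:a.shape[1]]=a; c[:b.shape[0],400:400+b.shape[1]]=b
b=np.array(b); cv2.imwrite("pics/z2.png",c)
E
```

```text
big [635.3 259.8 104. ]
mid [628.2 229.9 104. ]
small [620.1 201.3 104. ]
ring [574.5 244.2 104. ]
c1 [655.  275.9 104. ]
c2 [630.  178.5 104. ]
c3 [533.5 201.4 104. ]
c4 [560.1 297.4 104. ]
TL [649.1 -74.2 100. ]
TR [ 581.7 -301.1  100. ]
BR [ 527.4 -282.   100. ]
BL [593.5 -58.8 100. ]
ncol [ 608. -102.  104.]
ntop [ 614.7 -103.2  174. ]
stop [ 589.3 -180.3  176. ]
scol [ 584.8 -179.7  104. ]
```

View pics/z2.png

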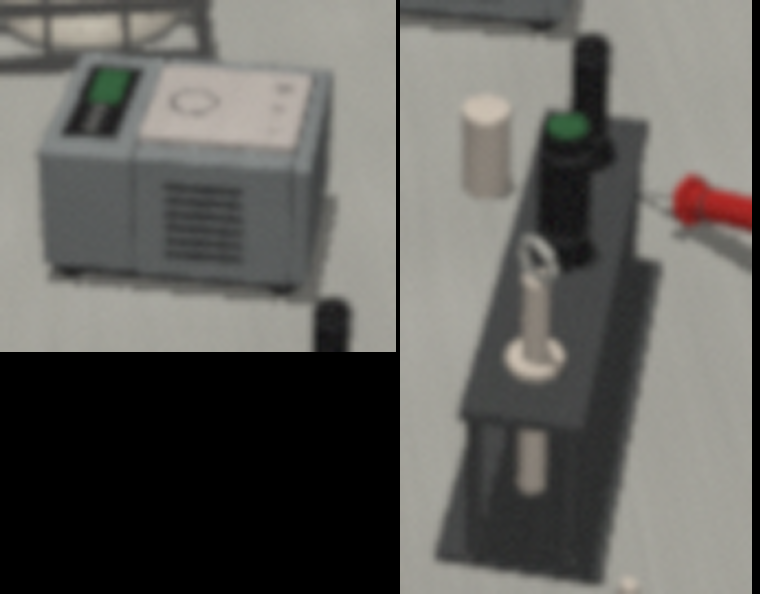

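Side crop: the middle bore is at about (280,107) in the crop, the ring at (194,102), the surf top at (568,125) and the needle top at (594,42). I'll cross-check these against the top camera.

```bash
cat >> h.py <<'E'
def delta(target,s=None):
    s=s or ctrl.read_state(); y=s["tool_rot"][2]; d=np.asarray(target)-s["eef_pos"]
    return np.array([d[0]*np.cos(y)+d[1]*np.sin(y), d[0]*np.sin(y)-d[1]*np.cos(y), -d[2]])/10
E
python3 - <<'E'
from h import *
A=lambda x,y:(280+(x+.5)/4.4-.5,155+(y+.5)/4.4-.5)
B=lambda x,y:(312+(x-400+.5)/4.4-.5,215+(y+.5)/4.4-.5)
r=lambda uv,z:ray_z("side",*uv,z).round(1)
for nm,p in dict(big=(285,88),mid=(280,107),small=(275,127),ring=(194,102)).items(): print(nm,r(A(*p),104))
for nm,p,z in [("TL",(546,108),100),("TR",(647,122),100),("BR",(582,424),100),("BL",(463,414),100),("ntop",(594,42),174),("stop",(568,125),176),("ncolR",(613,155),104)]: print(nm,r(B(*p),z))
print(delta([610.5,-102,256]))
E
```

```text
big [636.  258.8 104. ]
mid [629.4 232.7 104. ]
small [622.8 206.2 104. ]
ring [574.3 245.4 104. ]
TL [596.4 -57.9 100. ]
TR [648.  -75.8 100. ]
BR [ 581.5 -297.3  100. ]
BL [ 530.  -286.2  100. ]
ntop [ 612.4 -107.4  174. ]
stop [ 589.5 -178.4  176. ]
ncolR [ 624.6 -108.3  104. ]
[-5.99078563e+01 -4.94377532e+01  3.23158197e-02]
```

Call:
play_rows --pt "0.4 -59.9 -49.4 0 0" --pt "0.4 -59.9 -49.4 0 0" --pt "0.4 -59.9 -49.4 0 0" --pt "0.4 -59.9 -49.4 0 0" --pt "0.4 -59.9 -49.4 0 0" --pt "0.4 -59.9 -49.4 0 0" --pt "0.4 -59.9 -49.4 0 0" --pt "0.4 -59.9 -49.4 0 0" --pt "0.4 -59.9 -49.4 0 0" --pt "0.4 -59.9 -49.4 0 0"

```text
clock: 2.1
eef_pos: [488.3, 144.0, 256.6]
tool_rot: [3.141, 0.001, 2.722]
force: [1.2, 1.2, -0.0]
width: 51.3
gripper_force: 0.0
```

```bash
python3 - <<'E'
from h import *
s=ctrl.read_state();print(s["clock"],s["eef_pos"],s["tool_rot"],s["qpos"].round(2),s["width"],delta([611,-102.5,256]))
E
```

```text
2.1 [488.26775031 144.03092624 256.63504355] [3.14090329e+00 5.54782537e-04 2.72193583e+00] [-0.39  0.43  0.07  1.91 -0.04  0.81  0.85] 51.3139987027987 [-21.25309327 -17.5132251    0.06350436]
```

Call:
play_rows --pt "0.4 -21.25 -17.5 0 0" --pt "0.4 -21.25 -17.5 0 0" --pt "0.4 -21.25 -17.5 0 0" --pt "0.4 -21.25 -17.5 0 0" --pt "0.4 -21.25 -17.5 0 0" --pt "0.4 -21.25 -17.5 0 0" --pt "0.4 -21.25 -17.5 0 0" --pt "0.4 -21.25 -17.5 0 0" --pt "0.4 -21.25 -17.5 0 0"

```text
clock: 3.0
eef_pos: [609.8, -98.7, 256.2]
tool_rot: [3.141, -0.001, 2.724]
force: [-0.3, 0.9, -0.1]
width: 51.3
gripper_force: 0.0
```

```bash
python3 - <<'E'
from h import *
s=ctrl.read_state();print(s["clock"],s["eef_pos"],s["tool_rot"],s["qpos"].round(2),s["width"],delta([611,-102.5,150]))
for n in("side","top"):
  p,d=ctrl.get_image(n); u,v=proj(n,[611,-102,170]); u,v=int(u),int(v)
  globals()[n]=cv2.resize(p[v-50:v+50,u-45:u+45,::-1],None,fx=4.4,fy=4.4,interpolation=cv2.INTER_CUBIC); print(n,u-45,v-50)
cv2.imwrite("pics/g1.png",np.hstack([side,top]))
E
```

```text
3.0 [609.84665891 -98.707645   256.19951134] [ 3.14060633e+00 -1.12898414e-03  2.72379181e+00] [ 0.07  0.58  0.08  1.61 -0.06  0.95  1.32] 51.324729540610264 [-0.25928882 -0.29981799 10.61995113]
side 309 174
top 296 155
```

View pics/g1.png

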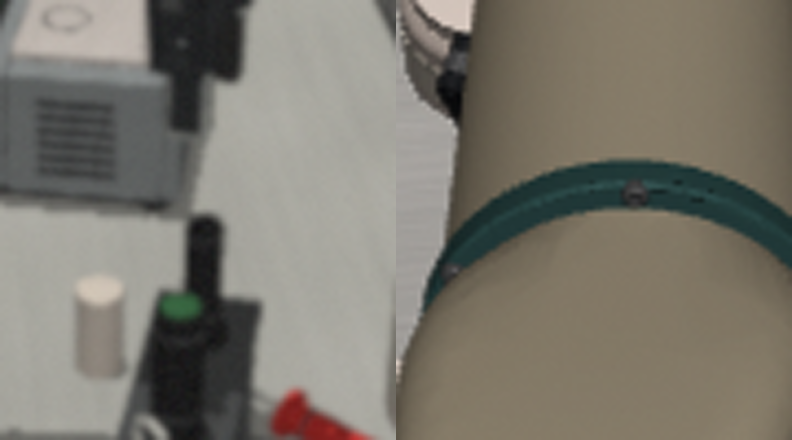

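The side view shows the fingers at about (190,90) above the needle at (205,220). The arm blocks the top view. Descending.

Call:
play_rows --pt "0.4 0 0 0 0" --pt "0.4 0 0 3 0" --pt "0.4 0 0 6 0" --pt "0.4 0 0 9 0" --pt "0.4 0 0 10.2 0" --pt "0.4 0 0 10.6 0" --pt "0.4 0 0 10.6 0"

```text
clock: 3.8
eef_pos: [610.6, -100.4, 150.7]
tool_rot: [3.141, 0.0, 2.722]
force: [1.1, 0.2, -0.3]
width: 51.3
gripper_force: 0.0
```

```bash
python3 - <<'E'
from h import *
s=ctrl.read_state();print(s["clock"],s["eef_pos"],s["tool_rot"],s["force"])
p,d=ctrl.get_image("side"); u,v=proj("side",[611,-102,140]); u,v=int(u),int(v)
print(u-50,v-45); cv2.imwrite("pics/g2.png",cv2.resize(p[v-45:v+45,u-50:u+50,::-1],None,fx=6,fy=6,interpolation=cv2.INTER_CUBIC))
E
```

```text
3.8 [ 610.59755793 -100.37047974  150.67552416] [3.14143303e+00 4.72905110e-04 2.72218779e+00] [ 1.07822944  0.23762777 -0.33444593]
304 190
```

View pics/g2.png

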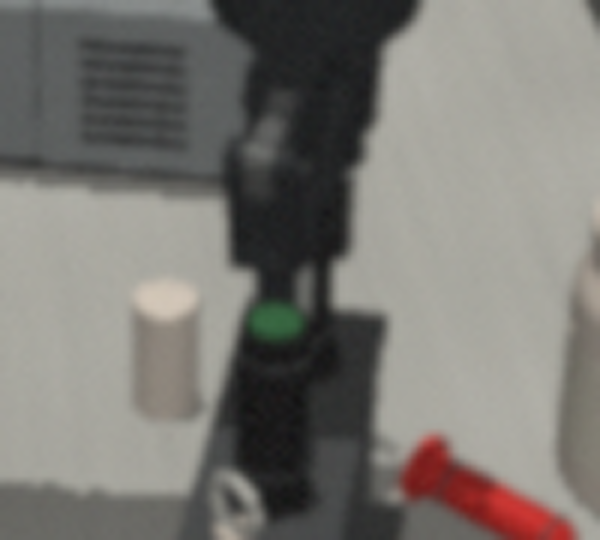

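Call:
play_rows --pt "0.4 -0.1 -0.2 0 0" --pt "0.6 -0.1 -0.2 0 0" --pt "0.7 -0.1 -0.2 0 0" --pt "0.8 -0.1 -0.2 0 0" --pt "0.9 -0.1 -0.2 0 0" --pt "1 -0.1 -0.2 0 0" --pt "1 -0.1 -0.2 0 0" --pt "1 -0.1 -0.2 0 0" --pt "1 -0.1 -0.2 0 0"

```text
clock: 4.75
eef_pos: [610.6, -103.0, 151.0]
tool_rot: [3.141, 0.001, 2.722]
force: [-1.0, -0.1, 5.0]
width: 18.7
gripper_force: 58.4
```

Call:
play_rows --pt "1 0 0 -0.5 0" --pt "1 0 0 -1.5 0" --pt "1 0 0 -3 0" --pt "1 0 0 -4.8 0" --pt "1 0 0 -6.6 0" --pt "1 0 0 -8.2 0" --pt "1 0 0 -9.2 0" --pt "1 0 0 -9.5 0" --pt "1 0 0 -9.5 0"

```text
clock: 5.65
eef_pos: [610.3, -102.7, 245.5]
tool_rot: [3.141, 0.0, 2.722]
force: [0.5, 0.1, -0.6]
width: 18.3
gripper_force: 58.5
```

```bash
python3 - <<'E'
from h import *
s=ctrl.read_state();print(s["clock"],s["eef_pos"],s["width"],s["force"],s["torque"],delta([629,231,s["eef_pos"][2]]))
E
```

```text
5.65 [ 610.27759147 -102.71916037  245.45685421] 18.33491288867647 [ 0.51974863  0.06455414 -0.59236236] [ 0.00409671 -0.02838725  0.03279887] [11.88953164 31.23826345 -0.        ]
```

Call:
play_rows --pt "1 0.5 1.3 0 0" --pt "1 1.5 4 0 0" --pt "1 3 7.8 0 0" --pt "1 4.7 12.2 0 0" --pt "1 6.4 16.8 0 0" --pt "1 8 21 0 0" --pt "1 9.5 25 0 0" --pt "1 10.8 28.4 0 0" --pt "1 11.6 30.6 0 0" --pt "1 11.9 31.2 0 0"

```text
clock: 6.65
eef_pos: [626.9, 236.4, 243.9]
tool_rot: [3.14, -0.003, 2.728]
force: [-1.1, 0.1, -1.4]
width: 18.5
gripper_force: 58.6
```

Call:
play_rows --pt "1 0 0 0 0" --pt "1 0 0 0 0" --pt "1 0 0 0 0"

```text
clock: 6.95
eef_pos: [629.1, 228.1, 245.3]
tool_rot: [-3.14, 0.0, 2.719]
force: [0.9, -0.6, -1.1]
width: 18.6
gripper_force: 58.6
```

```bash
python3 - <<'E'
from h import *
s=ctrl.read_state();print(s["clock"],s["eef_pos"],s["tool_rot"],s["width"],s["force"])
e=s["eef_pos"]
for n in("side","top"):
  p,d=ctrl.get_image(n); cv2.imwrite(f"pics/{n}3.png",p[...,::-1]); np.save(n+"3.npy",d)
  u,v=map(int,proj(n,[e[0],e[1],150])); u-=5
  globals()[n]=cv2.resize(p[v-40:v+50,u-45:u+35,::-1],None,fx=5,fy=5,interpolation=cv2.INTER_CUBIC); print(n,u-45,v-40)
  print("tip pred",proj(n,[e[0],e[1],e[2]-6-104]))
cv2.imwrite("pics/g3.png",np.hstack([side,top]))
E
```

```text
6.95 [629.1112942  228.07539978 245.2630715 ] [-3.14017868e+00  4.90101728e-04  2.71875701e+00] 18.555594312875428 [ 0.90831058 -0.60635799 -1.05511362]
side 293 125
tip pred (np.float64(343.58887929068754), np.float64(169.84274586837265))
top 136 175
tip pred (np.float64(188.5114541833882), np.float64(217.32776346798602))
```

View pics/g3.png

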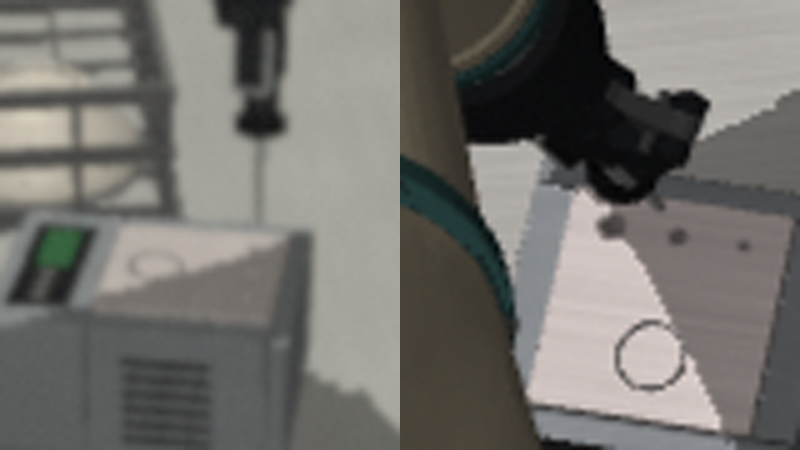

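The side view shows the stem tip at crop (258,224). The top view shows the tip at crop (660,208) and the middle bore at (678,237). I'll take tip-minus-TCP from these to set the correction.

```bash
cat > ref.py <<'E'
from h import *
# sub-pixel refine of dark bores & stem in zoomed intensity
s=ctrl.read_state();e=s["eef_pos"];zt=e[2]-110
pt=(136+(660-400+.5)/5-.5,175+208.5/5-.5); print("tip top",ray_z("top",*pt,zt))
ps=(293+258.5/5-.5,125+224.5/5-.5); print("tip side",ray_z("side",*ps,zt))
def cen(img,u,v,r):
    g=cv2.imread(img,0).astype(float)[v-r:v+r+1,u-r:u+r+1]; w=np.clip(np.percentile(g,60)-8-g,0,None); yy,xx=np.mgrid[-r:r+1,-r:r+1]
    return u+(w*xx).sum()/w.sum(), v+(w*yy).sum()/w.sum()
for f,n,u,v,r in[("top0","top",191,222,4),("top3","top",191,222,4),("top0","top",178,220,5),("top0","top",204,224,2),("side0","side",343,179,3),("side0","side",344,174,3)]:
    c=cen(f"pics/{f}.png",u,v,r); print(f,np.round(c,2),ray_z(n,*c,104).round(1))
print("tcp",e, s["tool_rot"])
E
python3 ref.py
```

```text
tip top [631.79813075 229.90021693 135.45009871]
tip side [631.11947428 230.24462676 135.45009871]
top0 [191.14 221.7 ] [628.1 230.5 104. ]
top3 [191.09 221.92] [627.6 230.6 104. ]
top0 [177.86 219.85] [635.3 259.8 104. ]
top0 [204.29 223.7 ] [620.5 201.5 104. ]
side0 [343.1  178.17] [629.5 237.4 104. ]
side0 [344.49 172.97] [637.6 269.  104. ]
tcp [629.15626355 228.6522609  245.45009871] [-3.14099317e+00  4.04754206e-04  2.71915569e+00]
```

Call:
play_rows --pt "1 0.15 0 0.5 0" --pt "1 0.28 0 1.5 0" --pt "1 0.28 0 2.2 0" --pt "1 0.28 0 2.5 0" --pt "1 0.28 0 2.5 0" --pt "1 0.28 0 2.5 0" --pt "1 0.28 0 2.5 0"

```text
clock: 7.75
eef_pos: [626.5, 231.9, 220.6]
tool_rot: [3.141, 0.001, 2.722]
force: [0.4, 0.1, -0.7]
width: 18.8
gripper_force: 58.6
```

```bash
python3 - <<'E'
from h import *
s=ctrl.read_state();e=s["eef_pos"];print(s["clock"],e,s["width"],s["force"])
for n in("side","top"):
  p,d=ctrl.get_image(n); cv2.imwrite(f"pics/{n}4.png",p[...,::-1])
  u,v=map(int,proj(n,[e[0],e[1],115]))
  globals()[n]=cv2.resize(p[v-25:v+25,u-20:u+20,::-1],None,fx=10,fy=10,interpolation=cv2.INTER_CUBIC); print(n,u-20,v-25)
cv2.imwrite("pics/g4.png",np.hstack([side,top]))
E
```

```text
7.75 [626.5164826  231.86032754 220.62510535] 18.80770234547634 [ 0.40555614  0.09412122 -0.74893099]
side 322 150
top 169 196
```

View pics/g4.png

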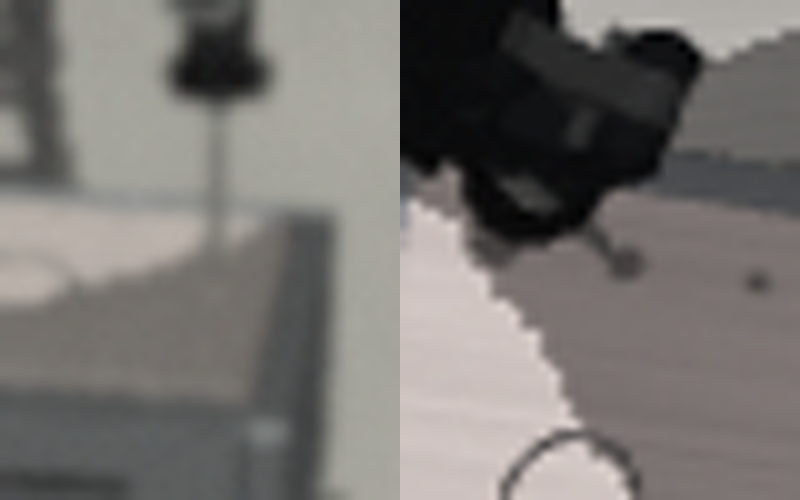

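```bash
python3 - <<'E'
from h import *
s=ctrl.read_state();print(s["eef_pos"])
T=lambda p:(np.array(p)-[169,196]+.5)*10+[400,0]
S=lambda p:(np.array(p)-[322,150]+.5)*10
for q in([628.2,230.4,104],[628.2,230.4,110.6],[628.2,230.4,130],[629.4,232.7,110.6]): print(q,T(proj("top",q)).round(),S(proj("side",q)).round())
E
```

```text
[626.46449009 231.83612959 220.64512275]
[628.2, 230.4, 104] [627. 261.] [215. 298.]
[628.2, 230.4, 110.6] [619. 254.] [215. 278.]
[628.2, 230.4, 130] [596. 230.] [216. 217.]
[629.4, 232.7, 110.6] [608. 249.] [218. 274.]
```

```bash
python3 - <<'E'
from h import *
g=cv2.imread("pics/top4.png",0); print(g[216:226,183:197]); print([np.round(proj("top",[628.2,230.4,z]),2) for z in(104,110.6,120,130)])
g=cv2.imread("pics/side4.png",0); print(g[160:177,338:349]); print([np.round(proj("side",[628.2,230.4,z]),2) for z in(110.6,130,150)])
E
```

```text
[[ 54  43  18  10  10  31 109 119 118 117 117 117 117 116]
 [ 29  14  11   9  11  76 110 117 117 117 116 116 118 118]
 [ 10   9  16  14  43  77 108 112 112 113 113 114 116 117]
 [ 16  23  56  63  68  62  80 113 115 115 116 114 114 113]
 [ 59 106 113 112  95  73  63 103  99 105 114 117 117 117]
 [111 111 112 111 111 102  73  70  70  73 102 113 114 115]
 [114 112 112 111 112 112 100  68  66  70  91 109 112 112]
 [115 114 114 114 115 114 104  81  73  80 104 112 112 113]
 [116 116 116 115 115 114 114 109 108 114 116 114 115 115]
 [116 118 117 118 117 116 115 115 116 117 115 115 115 114]]
[array([191.17, 221.64]), array([190.4 , 220.86]), array([189.29, 219.72]), array([188.09, 218.49])]
[[158 144 132 123 107  90  95 116 131 139 149]
 [162 160 158 152 139 120 125 148 158 160 160]
 [163 163 162 159 151 136 142 157 162 164 163]
 [162 162 162 160 149 136 142 159 163 163 165]
 [163 162 162 159 149 131 140 158 163 164 162]
 [162 162 161 159 147 130 139 157 162 163 163]
 [162 161 162 159 147 130 139 156 161 162 163]
 [162 161 161 157 147 130 139 155 162 161 162]
 [158 159 157 155 145 127 137 153 160 161 162]
 [149 149 149 146 134 125 135 148 156 156 158]
 [147 146 147 144 133 123 131 144 146 147 147]
 [163 165 164 157 144 128 136 152 153 146 136]
 [177 177 175 170 152 132 144 161 159 148 129]
 [180 179 178 168 146 129 140 155 145 131 117]
 [178 177 170 155 132 123 131 135 124 116 111]
 [170 161 146 133 118 114 120 120 113 112 111]
 [142 135 121 115 112 110 112 113 111 111 109]]
[array([343.  , 177.27]), array([343.13, 171.16]), array([343.27, 164.75])]
```

Call:
play_rows --pt "1 -0.09 -0.2 0 0" --pt "1 -0.09 -0.2 0 0" --pt "1 -0.09 -0.2 0.3 0" --pt "1 -0.09 -0.2 0.6 0" --pt "1 -0.09 -0.2 0.9 0" --pt "1 -0.09 -0.2 1.2 0" --pt "1 -0.09 -0.2 1.2 0"

```text
clock: 8.55
eef_pos: [625.9, 229.5, 207.6]
tool_rot: [-3.141, -0.001, 2.722]
force: [1.1, 0.7, -1.5]
width: 18.9
gripper_force: 58.6
```

```bash
python3 - <<'E'
from h import *
s=ctrl.read_state();print(s["eef_pos"],s["force"],s["torque"],s["width"])
p,_=ctrl.get_image("top");cv2.imwrite("pics/top5.png",p[...,::-1]);g=cv2.cvtColor(p,cv2.COLOR_RGB2GRAY);print(g[216:226,183:197])
E
```

```text
[625.85129185 229.51251504 207.55303763] [ 1.09767377  0.74254259 -1.50979628] [ 0.01820973 -0.00110151 -0.00406719] 18.940326814995775
[[ 61  57  48  22  14  17  14  12  11  17  26  60  65 110]
 [ 57  61  57  47  27  14  13  12  20  60 111 117 118 118]
 [ 20  72  61  54  35  14  10  11  78 110 114 115 116 117]
 [  8   9  18  30  15  10  11  29 106 114 115 116 114 114]
 [ 10  10  10  10  10  14  25  57  77 103 114 117 117 118]
 [ 20  19  15  16  23  55  83  69  61  64 101 114 115 116]
 [ 86  84  63  58 106 112 100  70  66  61  90 109 112 112]
 [114 114 114 114 116 114 106  83  74  75 105 113 113 113]
 [116 116 115 115 114 115 114 110 109 115 115 116 115 115]
 [116 117 118 117 117 116 115 117 115 115 116 116 115 115]]
```

Call:
play_rows --pt "1 0 0 0.2 0" --pt "1 0 0 0.4 0" --pt "1 0 0 0.6 0" --pt "1 0 0 0.8 0" --pt "1 0 0 1 0" --pt "1 0 0 1 0"

```text
clock: 9.2
eef_pos: [626.0, 229.5, 197.9]
tool_rot: [-3.141, -0.001, 2.722]
force: [0.4, 0.4, -1.8]
width: 18.3
gripper_force: 58.6
```

Call:
play_rows --pt "1 0 0 0.4 0" --pt "1 0 0 0.8 0" --pt "1 0 0 1.2 0" --pt "1 0 0 1.6 0" --pt "1 0 0 2 0" --pt "1 0 0 2 0"

```text
clock: 9.8
eef_pos: [625.9, 229.5, 177.5]
tool_rot: [-3.141, -0.001, 2.722]
force: [-0.4, 0.3, 0.0]
width: 18.0
gripper_force: 58.5
```

Call:
play_rows --pt "1 0 0 0.4 0" --pt "1 0 0 0.8 0" --pt "1 0 0 1.2 0" --pt "1 0 0 1.6 0" --pt "1 0 0 1.8 0" --pt "1 0 0 1.9 0" --pt "1 0 0 2 0"

```text
clock: 10.5
eef_pos: [626.3, 229.6, 158.3]
tool_rot: [3.142, 0.0, 2.722]
force: [-0.2, -0.1, 0.3]
width: 19.0
gripper_force: 58.5
```

Call:
play_rows --pt "1 0 0 0.1 0" --pt "1 0 0 0.2 0" --pt "1 0 0 0.3 0" --pt "1 0 0 0.4 0" --pt "1 0 0 0.4 0"

```text
clock: 11.0
eef_pos: [626.3, 229.6, 155.1]
tool_rot: [3.141, 0.0, 2.722]
force: [-1.2, -0.4, 3.8]
width: 19.0
gripper_force: 58.9
```

Call:
play_rows --pt "1 0 0 0.1 0" --pt "1 0 0 0.1 0" --pt "0.7 0 0 0.1 0" --pt "0.6 0 0 0.1 0" --pt "0.5 0 0 0.1 0" --pt "0.4 0 0 0.1 0" --pt "0.4 0 0 0.1 0"

```text
clock: 11.7
eef_pos: [626.2, 229.5, 153.0]
tool_rot: [-3.141, -0.0, 2.722]
force: [0.8, 0.4, 1.1]
width: 51.4
gripper_force: 0.0
```

Call:
play_rows --pt "0.4 0 0 -0.5 0" --pt "0.4 0 0 -2 0" --pt "0.4 0 0 -5 0" --pt "0.4 0 0 -9 0" --pt "0.4 0 0 -12 0" --pt "0.4 0 0 -12 0"

```text
clock: 12.3
eef_pos: [629.2, 230.5, 280.2]
tool_rot: [3.133, 0.008, 2.722]
force: [0.9, 0.5, 0.0]
width: 51.3
gripper_force: 0.0
```

```bash
python3 - <<'E'
from h import *
s=ctrl.read_state();print(s["clock"],s["eef_pos"],s["tool_rot"],s["width"],delta([588.5,-179,270]))
p,d=ctrl.get_image("side");cv2.imwrite("pics/side6.png",p[...,::-1])
W=world("side",d); m=(abs(W[...,0]-628)<25)&(abs(W[...,1]-230)<25)&(W[...,2]>112)&(W[...,2]<195); q=W[m]; print(len(q),np.percentile(q,[2,50,98],axis=0).round(1))
cv2.imwrite("pics/g6.png",cv2.resize(p[110:230,280:400,::-1],None,fx=4.5,fy=4.5,interpolation=cv2.INTER_CUBIC))
E
```

```text
12.3 [629.23411403 230.47841797 280.227322  ] [3.13339792 0.00804687 2.72156423] 51.33325634084088 [-12.97863367 -39.04962863   1.0227322 ]
171 [[618.7 216.7 112.5]
 [627.1 223.  147.5]
 [638.2 231.9 179. ]]
```

View pics/g6.png

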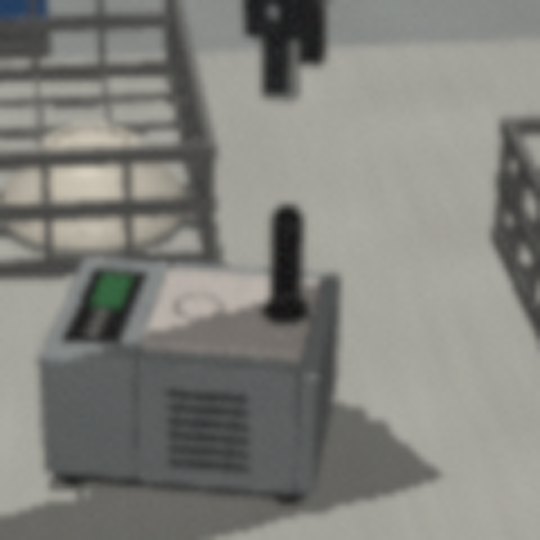

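The needle stands seated at crop (287,265), collar on the block, with its top at z≈180. Next is the surface probe.

Call:
play_rows --pt "0.4 -0.6 -1.6 0 0" --pt "0.4 -2 -5.6 0 0" --pt "0.4 -3.6 -10.2 0 0" --pt "0.4 -5.2 -15 0 0" --pt "0.4 -6.8 -19.8 0 0" --pt "0.4 -8.4 -24.6 0 0" --pt "0.4 -10 -29.4 0 0" --pt "0.4 -11.5 -34 0 0" --pt "0.4 -12.6 -37.4 0 0" --pt "0.4 -13.2 -38.9 0 0"

```text
clock: 13.35
eef_pos: [585.0, -186.1, 272.2]
tool_rot: [-3.138, -0.002, 2.714]
force: [0.3, -0.6, 0.3]
width: 51.4
gripper_force: 0.0
```

Call:
play_rows --pt "0.4 0 0 0 0" --pt "0.4 0 0 0 0" --pt "0.4 0 0 0 0" --pt "0.4 0 0 0 0"

```text
clock: 13.75
eef_pos: [588.7, -176.9, 273.2]
tool_rot: [3.141, -0.001, 2.725]
force: [0.4, -0.0, 1.0]
width: 51.1
gripper_force: 0.0
```

```bash
python3 - <<'E'
from h import *
s=ctrl.read_state();print(s["clock"],s["eef_pos"],s["tool_rot"],delta([587.5,-179.3,150]))
p,d=ctrl.get_image("side");W=world("side",d)
m=(abs(W[...,0]-588)<25)&(abs(W[...,1]+179)<25)&(W[...,2]>165)&(W[...,2]<180); q=W[m]; print(len(q),q.min(0),q.max(0))
# green top disc centroid
h=(p[...,1].astype(int)-p[...,0]>25)&(p[...,1]>60); v,u=np.nonzero(h); k=(u>335)&(u<365)&(v>230)&(v<255)
print(k.sum(), ray_z("side",u[k].mean(),v[k].mean(),176))
E
```

```text
13.75 [ 588.70129678 -176.92448934  273.15591591] [ 3.14060981e+00 -6.38691563e-04  2.72543450e+00] [ 0.01384656 -0.26583815 12.31559159]
126 [ 577.01620063 -194.72238211  165.19368295] [ 602.50399493 -167.94985334  179.61028325]
36 [ 588.95037837 -178.68513952  176.        ]
```

Call:
play_rows --pt "0.4 0 0 0.5 0" --pt "0.4 0 0 2 0" --pt "0.4 0 0 5 0" --pt "0.4 0 0 8 0" --pt "0.4 0 0 10.5 0" --pt "0.4 0 0 11.8 0" --pt "0.4 0 0 12.3 0" --pt "0.4 0 0 12.3 0" --pt "0.4 0 0 12.3 0"

```text
clock: 14.7
eef_pos: [589.1, -179.7, 151.4]
tool_rot: [3.141, 0.002, 2.722]
force: [-0.3, -0.6, 0.4]
width: 51.2
gripper_force: 0.0
```

Call:
play_rows --pt "0.5 0 0 0 0" --pt "0.6 0 0 0 0" --pt "0.7 0 0 0 0" --pt "0.8 0 0 0 0" --pt "1 0 0 0 0" --pt "1 0 0 0 0" --pt "1 0 0 0 0" --pt "1 0 0 0 0"

```text
clock: 15.5
eef_pos: [588.5, -179.8, 151.1]
tool_rot: [3.142, 0.001, 2.722]
force: [-1.6, -0.5, 6.1]
width: 24.7
gripper_force: 58.5
```

Call:
play_rows --pt "1 0 0 -0.4 0" --pt "1 0 0 -1.4 0" --pt "1 0 0 -3 0" --pt "1 0 0 -5 0" --pt "1 0 0 -7 0" --pt "1 0 0 -9 0" --pt "1 0 0 -10.6 0" --pt "1 0 0 -11.7 0" --pt "1 0 0 -12 0" --pt "1 0 0 -12 0"

```text
clock: 16.5
eef_pos: [588.2, -179.4, 270.4]
tool_rot: [3.141, 0.0, 2.722]
force: [0.3, 0.3, -2.0]
width: 25.0
gripper_force: 58.9
```

Call:
play_rows --pt "1 0.4 0.8 0 0" --pt "1 1.5 3 0 0" --pt "1 3.2 6.4 0 0" --pt "1 5.1 10.4 0 0" --pt "1 7.1 14.4 0 0" --pt "1 9.1 18.4 0 0" --pt "1 11 22.4 0 0" --pt "1 13 26.4 0 0" --pt "1 14.8 30 0 0" --pt "1 16.2 33 0 0"

```text
clock: 17.5
eef_pos: [573.1, 191.8, 269.2]
tool_rot: [-3.141, -0.003, 2.725]
force: [-0.4, -0.2, -1.8]
width: 24.6
gripper_force: 59.0
```

Call:
play_rows --pt "1 1.2 2.5 0 0" --pt "1 2 4.1 0 0" --pt "1 2.4 4.8 0 0" --pt "1 2.5 5 0 0" --pt "1 2.5 5 0 0" --pt "1 2.5 5 0 0" --pt "1 2.5 5 0 0" --pt "1 2.5 5 0 0"

```text
clock: 18.3
eef_pos: [572.6, 242.8, 270.5]
tool_rot: [-3.141, 0.0, 2.72]
force: [-0.1, 0.1, -2.1]
width: 24.7
gripper_force: 59.1
```

```bash
python3 - <<'E'
from h import *
s=ctrl.read_state();e=s["eef_pos"];print(s["clock"],e,s["tool_rot"],s["width"],s["force"],s["torque"])
for n in("side","top"):
  p,d=ctrl.get_image(n); cv2.imwrite(f"pics/{n}7.png",p[...,::-1])
  u,v=map(int,proj(n,[e[0],e[1],140]))
  globals()[n]=cv2.resize(p[v-45:v+45,u-40:u+40,::-1],None,fx=5,fy=5,interpolation=cv2.INTER_CUBIC); o=np.array([u-40,v-45])
  print(n,o,"foot pred crop",(np.array(proj(n,[e[0],e[1],e[2]-126]))-o)*5,"spot crop",(np.array(proj(n,[574.5,244.5,104]))-o)*5)
cv2.imwrite("pics/g7.png",np.hstack([side,top]))
E
```

```text
18.3 [572.6324472  242.75922622 270.45839016] [-3.14148139e+00  2.38011033e-04  2.72029187e+00] 24.67030014422018 [-0.05482395  0.11930042 -2.06259797] [-0.0513343  -0.02459458 -0.00892943]
side [283 121] foot pred crop [200.7501061  222.48207719] spot crop [204.07541546 284.65073203]
top [142 197] foot pred crop [197.36962465 226.37801394] spot crop [218.64969577 243.16034425]
```

View pics/g7.png

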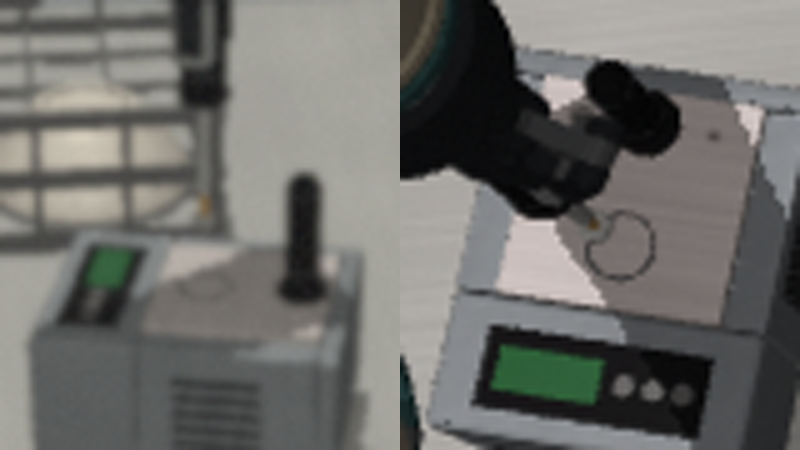

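Top view: the foot is at crop (598,224), close to prediction, and the ring is centred at (620,245). In the side view the needle is still standing. I'll descend to just above the block.

Call:
play_rows --pt "1 0 0.12 0.3 0" --pt "1 0 0.12 1 0" --pt "1 0 0.12 1.8 0" --pt "1 0 0.12 2.5 0" --pt "1 0 0.12 3 0" --pt "1 0 0.12 3.3 0" --pt "1 0 0.12 3.4 0" --pt "1 0 0.12 3.4 0" --pt "1 0 0.12 3.4 0"

```text
clock: 19.3
eef_pos: [573.1, 244.9, 236.6]
tool_rot: [3.141, 0.0, 2.722]
force: [0.4, -0.2, -2.0]
width: 24.6
gripper_force: 59.1
```

```bash
python3 - <<'E'
from h import *
s=ctrl.read_state();e=s["eef_pos"];print(s["clock"],e,s["tool_rot"],s["force"])
for n in("side","top"):
  p,d=ctrl.get_image(n); cv2.imwrite(f"pics/{n}8.png",p[...,::-1])
  u,v=map(int,proj(n,[e[0],e[1],110])); r=25
  globals()[n]=cv2.resize(p[v-r-5:v+r-5,u-20:u+20,::-1],None,fx=10,fy=10,interpolation=cv2.INTER_CUBIC); o=np.array([u-20,v-r-5])
  print(n,o,"foot pred crop",(np.array(proj(n,[e[0],e[1],e[2]-126]))-o+.5)*10,"spot crop",(np.array(proj(n,[574.5,244.5,104]))-o+.5)*10)
cv2.imwrite("pics/g8.png",np.hstack([side,top]))
E
```

```text
19.3 [573.07089718 244.92027224 236.59946503] [3.14111699e+00 4.07584356e-04 2.72174776e+00] [ 0.40881869 -0.23513655 -2.03255585]
side [303 146] foot pred crop [207.96053135 303.38312165] spot crop [213.15083091 324.30146407]
top [164 215] foot pred crop [212.54242871 311.30996195] spot crop [222.29939153 311.32068849]
```

View pics/g8.png

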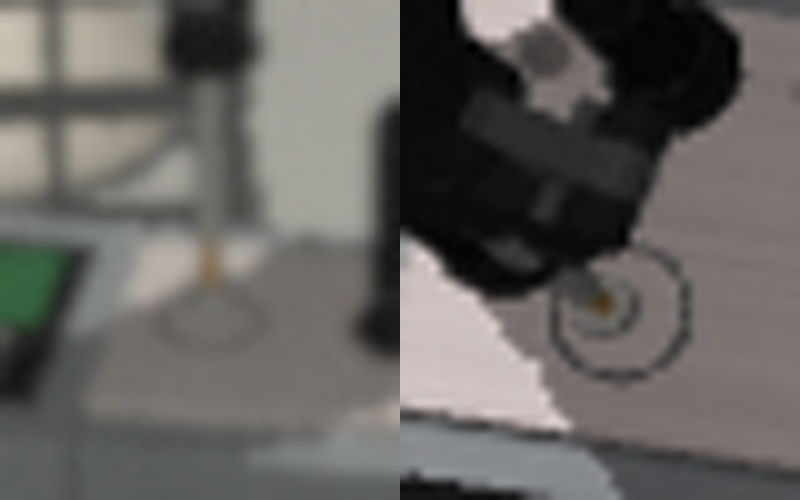

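Top view: the foot is at crop (605,308) and the ring at (621,313). Allowing for the remaining height, that is about a 2 mm offset. I'll correct it and press gently.

Call:
play_rows --pt "1 -0.07 -0.15 0.1 0" --pt "1 -0.07 -0.15 0.2 0" --pt "1 -0.07 -0.15 0.3 0" --pt "1 -0.07 -0.15 0.4 0" --pt "1 -0.07 -0.15 0.4 0" --pt "1 -0.07 -0.15 0.4 0"

```text
clock: 20.0
eef_pos: [572.8, 243.3, 232.2]
tool_rot: [-3.142, -0.0, 2.722]
force: [0.4, -0.5, -1.3]
width: 24.7
gripper_force: 59.1
```

Call:
play_rows --pt "1 0 0 0.1 0" --pt "1 0 0 0.2 0" --pt "1 0 0 0.2 0"

```text
clock: 20.3
eef_pos: [572.9, 243.2, 230.2]
tool_rot: [3.142, -0.0, 2.722]
force: [0.5, 1.1, -1.3]
width: 24.7
gripper_force: 59.1
```

Call:
play_rows --pt "1 0 0 0.1 0" --pt "1 0 0 0.2 0" --pt "1 0 0 0.2 0"

```text
clock: 20.6
eef_pos: [572.9, 243.2, 228.4]
tool_rot: [3.141, 0.0, 2.722]
force: [-0.9, -0.6, 0.0]
width: 24.9
gripper_force: 59.1
```

```bash
cat > f.py <<'E'
from h import *
F=[];Z=[]
for i in range(8):
    s=ctrl.read_state();F.append(s["force"]);Z.append(s["eef_pos"]); ctrl.get_image("side")
print(s["clock"],np.mean(F,0),np.std(F,0),np.mean(Z,0))
E
python3 f.py
```

```text
20.95 [-0.10016609 -0.27509004 -0.04114511] [0.72473732 0.655392   0.33157872] [572.94968615 243.22047931 228.40342536]
```

Call:
play_rows --pt "1 0 0 0.1 0" --pt "1 0 0 0.2 0" --pt "1 0 0 0.2 0"

```text
clock: 21.3
eef_pos: [572.9, 243.2, 226.2]
tool_rot: [3.142, 0.0, 2.722]
force: [0.4, 0.0, 0.6]
width: 24.5
gripper_force: 59.0
```

```bash
python3 f.py
```

```text
21.65 [-0.2959606   0.01468566  0.51358361] [0.49800259 0.40245425 0.45803827] [572.9332216  243.23402341 226.33764401]
```

Force and geometry agree: the foot is about 3.6 mm in. I'll go 1.3 mm more.

Call:
play_rows --pt "1 0 0 0.07 0" --pt "1 0 0 0.13 0" --pt "1 0 0 0.13 0" --pt "1 0 0 0.13 0"

```text
clock: 22.1
eef_pos: [572.9, 243.2, 225.0]
tool_rot: [3.142, 0.0, 2.722]
force: [-0.2, 0.0, 1.2]
width: 24.9
gripper_force: 59.0
```

```bash
python3 f.py; python3 - <<'E'
from h import *
for n in("side","top"):
  p,d=ctrl.get_image(n); u,v=map(int,proj(n,[590,240,120]))
  globals()[n]=cv2.resize(p[v-30:v+30,u-25:u+25,::-1],None,fx=8,fy=8,interpolation=cv2.INTER_CUBIC)
cv2.imwrite("pics/g9.png",np.hstack([side,top]))
E
```

```text
22.45 [-0.05804475 -0.02395902  1.28671638] [0.64690754 0.29041778 0.44144553] [572.92903025 243.2141458  225.03969899]
```

View pics/g9.png

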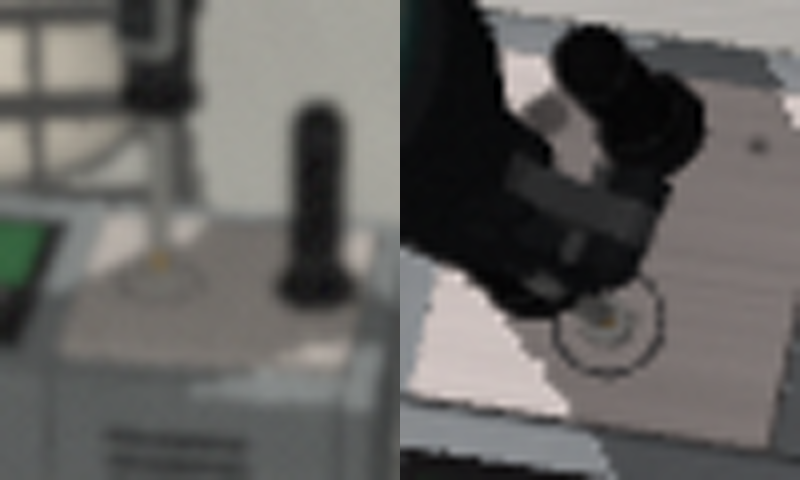

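The foot is centred in the ring at top crop (607,322), the force is about 3.1 N (roughly 5 mm in), and the needle is seated at side crop (318,200). Handing in.

```bash
python3 -c "
from cell import ctrl
print(ctrl.finish_job())"
```

```text
the job is handed in; nothing more can be done
None
```

The job is handed in at about 22 s: the needle probe stands seated in the middle bore, and the surface probe is held upright inside the ring with its foot about 5 mm in (around 3 N); the hand-in returned no verdict.

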